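# Stow the serving board in its table holder

## Robot

A 6-joint arm with a two-finger parallel gripper is mounted at the origin on the work surface. World frame = base frame: x ahead of the robot, y to its left, z up, the work surface at z = 0. Lengths are in mm, angles in rad, forces in N, time in s.
With the tool pointing down it reaches from about 275 to 1000 mm from the base axis. Payload 8.4 kg.
Tool frame: the origin (TCP) lies at the very end of the fingers, on their centre line; the grasp point (between the pads) lies 19 mm behind it; z points along the fingers, y is the direction in which the jaws open and shut (so a half turn about z gives the same grasp; the last joint's range is limited). The gripper opens to 85 mm and grips with 20 to 120 N. Pads are 22 mm wide; open, the fingers measure 114 mm over their backs; the gripper's body (76 mm by 85 mm) begins 54 mm behind the grasp point. The pads swing forward as they close: fully open they stand 13 mm farther back than shut.
Start: joints at [-1.158, 0.353, 1.633, -0, 1.155, -0.002], TCP at [251.878, -572.001, 231.281] pointing down, gripper open.
Joint ranges: [-2.63, 2.63], [-0.92, 2.1], [0.06, 2.66], [-1.3, 4.44], [0, 2.69], [-3.02, 3.02]. Speed limits (rad/s): [2.22, 2.22, 2.79, 3.14, 3.14, 3.14].

## Interface

Orientations are given as [roll, pitch, yaw] about the fixed x, y, z axes, in that order (R = Rz(yaw) Ry(pitch) Rx(roll)).
In Python, from rig import r gives the robot as it stands.
- The arm moves only by the tool jog_arm, never from a script. Its argument "increments" is text: rows parted by semicolons, each of 7 numbers parted by spaces: the shift along the tool's x, y, z in cm, then the turn, a rotation vector about the tool's x, y, z in rad, then the opening, from -1 (shut) to 1 (fully open). A call has exactly 8 rows; each row shifts and turns the commanded pose from where the row before left it, along the tool's axes as they then stand; what a row does not reach is not made up. A row lasts 1/10 s, in which the tool goes at most 50 mm and 8.59 degrees, less where a joint would pass 70% of its speed; a pose out of reach is approached as far as the arm can. A call with a gripper value outside its range is refused whole. The fingers move at their own pace and stop on an object; "squeeze" is the grip in N (left out, the last holds). Time passes only in rows, so rows that do not move let the fingers close, or fill a call up. It gives the time, the measured TCP pose, the force and the opening at its end, in the units of the state.
- r.sense(): the state, without advancing time (a new reading comes with each control period).
- r.grab_frame(name): name is "scene" or "side" or "wrist"; returns the picture (480x640x3 uint8, red, green, blue); there is no depth.
- r.camera_info(name): a dict with "K" (3x3 intrinsics, pixels), "rvec" (rotation vector, rad) and "tvec" (3), from world to camera coordinates, as OpenCV has them. Camera axes: x right, y down, z forward; pixel columns grow to the right and rows downward; lengths in mm; the calibration is good to about 2 mm. A picture is of the moment at which its call begins: read the wrist's pose just before it. camera_info takes no time and is no camera call; for the wrist camera it gives the pose at the moment of the call.
- r.sign_off(): hands the job in, once; it reports no verdict.
The state is a dict: "clock": time; "qpos": joint angles; "qvel": joint speeds; "joint_efforts": joint torques, N m; "eef_pos": TCP position; "tcp_rot": TCP orientation; "contact_force": force on the tool from outside, world axes, zero at the start; "wrist_torque": the same for the moment, N m; "opening": opening from 0.0 (shut) to 1.0 (fully open).
Only numpy, scipy, OpenCV 4.12 (cv2) and the standard library are available. Lean on these libraries where they do the work, as an engineer would, in place of code of your own. Each camera call takes 0.05 s, during which the arm holds its last target.

## Task

Put the wooden serving board away in its holder on the café table: first, while it still stands swung out, push it endways until its forked end is fully home on the post, then swing it about the post by pushing near its handle end until the handle has snapped past the sprung roller and rests against the stop, held there. Only push it, flat on the table and gently: do not grip or lift it, never put more than 15 N on it, and leave the other things on the table where they are.

Things in the scene. Friction and masses are not known exactly. Their poses are not given: they have to be found in the camera images.
- board: Loose flat wooden serving board, 272 mm long, 20 mm thick, 0.25 to 0.5 kg. Origin on its underside, where the post's axis stands when the board is fully home; x runs from the forked end to the handle, z up. Blade 100 mm wide (y -50 to 50) from x = -42 to 145 mm. Handle 26 mm wide, centred on y = 0, from x = 145 mm to its half-round end (radius 13 mm about x = 217, tip at x = 230 mm).
- notch (a point): Point of the board, 10 mm above the board's origin; coincides with post when the board is fully home on the post. The notch is 21 mm wide, with straight sides from its flat bottom at board x = +8 mm to x = -12 mm, then flares to the mouth. The board can creep some mm off the post as it swings, which makes the catch stiffer: ease it inwards. Axes as the board.
- fork_mouth (a point): Point of the board, middle of the notch's mouth: board x = -42 mm, 10 mm up. The mouth is 46 mm wide. At the start the post stands in this mouth, up to 9 mm off its middle. Axes as the board.
- handle_end (a point): Point of the board, centre of the handle's round end: board x = 217 mm, 10 mm up. Axes as the board.
- holder: Fixed holder, screwed to the table. Origin at the foot of its post; x points from the post to the catch, z up. The swung-out board lies on the -y side and closes towards +y until it lies about along x. The catch is an aluminium block 35 mm high at x = 264 to 314, y = -17 to 35 mm (nominal), on a plate 3 mm high at x = 255 to 325, y = -65 to 65 mm. It carries the roller and the stop.
- post (a point): Point on the axis of the upright steel post, 10 mm above the table. Post 13 mm diameter, 34 mm high, with a collar 16 mm in diameter and 5 mm high at this height, on which the notch seats. Axes as the holder.
- catch_nominal (a point): Nominal place of the handle end's centre when the board is closed: holder x = 217, y = 8, 10 mm up. The catch block (roller and stop together) is clamped up to 20 mm to either side of its nominal place, on an arc about the post (0.09 rad each way): this offset is not measured and must be found by feel. Axes as the holder.
- stop_nominal (a point): Nominal place of the stop's face: holder x = 205, y = 21, 10 mm up; the true one is up to 20 mm off on the arc about the post. The stop is a rigid aluminium bar, x = 185 to 314 mm, 14 mm thick, top 30 mm above the table; its face looks to -y and the handle's side rests on it at the end. Axes as the holder.
- roller_nominal (a point): Nominal axis of the sprung roller: holder x = 232, y = -2 mm; the true one is up to 20 mm off on the arc about the post. White, upright, free to turn, its rim 16 mm in diameter and 5 mm high, 10 mm above the table. The handle's round end must be pushed past it, which takes about 6 to 9 N at the handle; then it draws the handle on against the stop. Axes as the holder.
- plunger (a joint): How far the sprung roller is pushed back along the holder's +x, m: 0 out and free, about 0.005 as the handle's end passes it, about 0.002 when the closed board is held, 0.009 at most. It starts back at 5 N and takes 2 N more per mm.
- moka_pot: Bystander: round steel moka pot with side handle, 160 mm high, 92 mm wide. Origin at the centre of its underside.
- demitasse: Bystander: small white ceramic cup, 62 mm wide, 55 mm high. Origin at the centre of its underside.
- milk_jug: Bystander: glass milk jug with handle, 80 mm wide, 100 mm high. Origin at the centre of its underside.
- canister: Bystander: steel coffee canister, 100 mm wide, 131 mm high. Origin at the centre of its underside.

How it is judged:
By the outcome, as a careful person would: the job done as asked, in the order asked, and still so for the second after the job is handed in, with the robot touching nothing.
It also fails if it takes over 58 s, if anything falls off the work surface, if the arm or the gripper's body presses on something with over 40 N, if the wrist force passes 120 N, or if a joint passes its speed limit or range.

## Working session

There is one attempt and no reset: what is moved stays moved. The work goes in short steps, Python scripts to look and compute and a tool call to move; the robot and the scene stay as the last step left them, time stands still between calls to the robot, and variables do not carry over. Pictures are saved under pics/ and viewed, and the job is handed in when it is done.

Besides the shell and the picture viewer there is one more tool, called by a JSON object that holds its "api" and its "payload", one argument or row to a line. jog_arm: Moves the arm, as the interface text tells. Its arguments: {"type":"object","properties":{"increments":{"type":"string"},"squeeze":{"type":"number"}},"required":["increments"]}

```bash
mkdir -p pics; ls
python3 - <<'E'
from rig import r
import cv2
print(r.sense())
for n in ("scene","side"):
    im=r.grab_frame(n); cv2.imwrite(f"pics/{n}0.png",im[:,:,::-1]); print(n,r.camera_info(n))
E
```

```text
pics
{'clock': 0.0, 'qpos': array([-1.15838431e+00,  3.53660076e-01,  1.63414464e+00,  9.33678205e-06,
        1.15515176e+00, -2.40006566e-03]), 'qvel': array([-0.00134459,  0.00071488, -0.00138864, -0.00124207,  0.00013638,
       -0.00019079]), 'joint_efforts': array([ 2.41648086e-03, -6.05246902e+01, -3.42061508e+01,  1.22931265e-04,
        9.46891465e-03, -4.33477646e-05]), 'eef_pos': array([ 251.70181568, -571.56633208,  230.54971451]), 'tcp_rot': array([-3.14022885e+00, -1.18099052e-05,  4.14808303e-01]), 'contact_force': array([ 0.46389371,  0.5275265 , -0.61154782]), 'wrist_torque': array([ 0.02430413,  0.00392547, -0.02375874]), 'opening': 0.9960804030536954}
scene {'K': array([[525.88237462,   0.        , 327.19724599],
       [  0.        , 525.88237462, 236.39871877],
       [  0.        ,   0.        ,   1.        ]]), 'rvec': array([ 2.04161553,  1.58210667, -0.51974353]), 'tvec': array([-137.89611334, -393.32350532, 1431.14032995])}
side {'K': array([[510.35926914,   0.        , 321.2841659 ],
       [  0.        , 510.35926914, 247.41497931],
       [  0.        ,   0.        ,   1.        ]]), 'rvec': array([ 0.81195284, -2.61192753,  1.02277981]), 'tvec': array([ 457.58097102,  251.44683966, 1076.3374169 ])}
```

View pics/scene0.png

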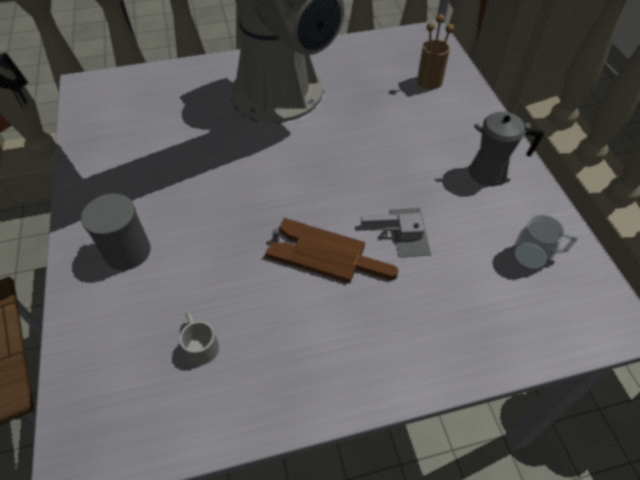

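View pics/side0.png

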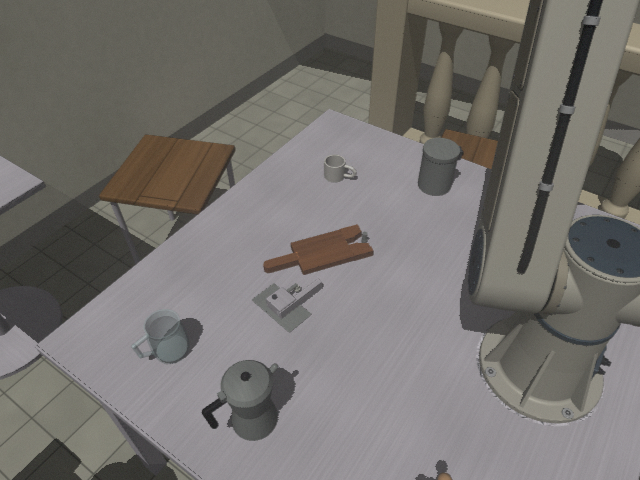

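The board lies around (330,250) in scene and (320,250) in side, with the fork at the post at (277,236) in scene and (364,238) in side. The catch is at about (408,225) in scene. I'll enlarge both.

Run:
```python
import cv2
a=cv2.imread('pics/scene0.png')[195:295,250:450]; cv2.imwrite('pics/sc0c.png',cv2.resize(a,None,fx=4,fy=4,interpolation=cv2.INTER_CUBIC))
a=cv2.imread('pics/side0.png')[210:340,235:395]; cv2.imwrite('pics/si0c.png',cv2.resize(a,None,fx=4,fy=4,interpolation=cv2.INTER_CUBIC))
```

```text
(no output)
```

View pics/sc0c.png

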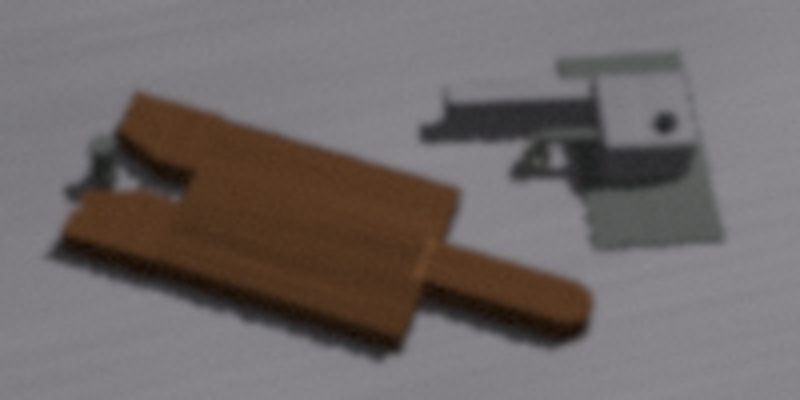

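View pics/si0c.png

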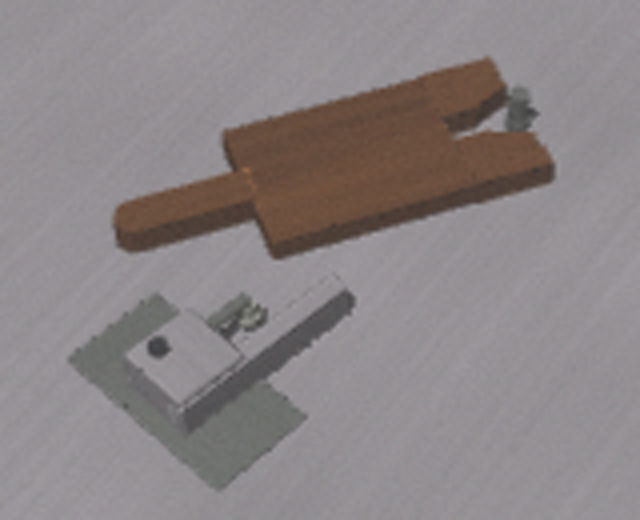

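```bash
cat > h.py <<'E'
import numpy as np,cv2
from scipy.optimize import least_squares
def proj(info,P):
    return cv2.projectPoints(np.array(P,float).reshape(-1,1,3),info['rvec'],info['tvec'],info['K'],None)[0].reshape(-1,2)
def T(p,pts):
    c,s=np.cos(p[2]),np.sin(p[2]); pts=np.array(pts,float)
    return np.c_[p[0]+c*pts[:,0]-s*pts[:,1],p[1]+s*pts[:,0]+c*pts[:,1],pts[:,2]]
E
cat > fit0.py <<'E'
from h import *
from rig import r
I={n:r.camera_info(n) for n in('scene','side')}
full=lambda n,uv:(np.array(uv)+.5)/4-.5+{'scene':(250,195),'side':(235,210)}[n]
def mk(pts,sc,si): return [(n,np.array(pts,float),full(n,u)) for n,u in(('scene',sc),('side',si))]
bz=20
B=mk([(-42,50,bz),(-42,23,bz),(-42,-23,bz),(-42,-50,bz),(145,50,bz),(145,-50,bz),(145,13,bz),(145,-13,bz),(8,10.5,bz),(8,-10.5,bz)],
[(136,94),(120,133),(85,200),(66,233),(458,190),(400,335),(440,243),(425,287),(190,172),(182,203)],
[(553,163),(533,133),(505,90),(490,58),(272,243),(224,132),(258,203),(247,170),(455,138),(445,125)])
PL=mk([(0,0,34),(255,65,3),(325,65,3),(325,-65,3),(255,-65,3)],[(103,143),(558,60),(680,52),(724,240),(593,248)],[(520,93),(305,417),(220,490),(70,358),(155,293)])
BL=mk([(264,35,35),(314,35,35),(314,-17,35),(264,-17,35),(185,35,30),(185,21,30)],[(600,77),(690,77),(693,148),(605,150),(447,85),(445,102)],[(242,357),(183,407),(128,357),(190,310),(350,295),(335,275)])
def fit(D,x0):
    f=lambda p:np.concatenate([(proj(I[n],T(p,P))-u).ravel() for n,P,u in D])
    s=least_squares(f,x0,loss='soft_l1',x_scale=(10,10,.05)); print(s.x, np.round(f(s.x).reshape(-1,2),1).tolist()); return s.x
b=fit(B,(600,0,.0))
h=fit(PL,(600,0,.0))
f=lambda a:np.concatenate([(proj(I[n],T((h[0],h[1],h[2]+a[0]),P))-u).ravel() for n,P,u in BL])
s=least_squares(f,[0],loss='soft_l1');print('arc',s.x,np.round(f(s.x).reshape(-1,2),1).tolist())
print(T(b,[(0,0,10),(-42,0,10),(217,0,10)]),'post',h[:2])
E
python3 fit0.py
```

```text
[515.09649516 -67.16846572   0.96533442] [[-0.4, -0.7], [-1.3, -1.3], [-1.3, -1.8], [-1.8, -0.1], [1.1, -0.6], [0.4, 1.1], [0.1, -0.3], [-0.1, -1.4], [0.6, -0.1], [-1.2, -0.3], [-0.1, -0.2], [0.4, 0.0], [0.1, -1.3], [-0.3, -0.1], [-0.5, 0.2], [-1.4, -0.2], [-1.9, -0.5], [-2.5, 0.4], [-0.2, 0.5], [-0.9, -1.8]]
[491.26503702 -99.94845086   1.39509381] [[-1.1, 0.1], [-0.5, -0.4], [-0.2, -0.2], [0.1, 0.1], [-0.1, 0.2], [-0.1, 0.5], [0.3, 0.1], [-0.9, 0.3], [-1.1, 0.4], [-0.0, -0.0]]
arc [-0.02653157] [[-2.5, -1.2], [-2.0, -2.1], [1.2, -0.7], [-0.5, -0.3], [-0.9, -0.4], [0.2, 0.4], [1.3, -0.0], [-0.7, -0.0], [-1.9, -1.0], [-0.7, -1.2], [-0.6, -2.0], [-0.9, -0.3]]
[[ 515.09649516  -67.16846572   10.        ]
 [ 491.19253402 -101.7025162    10.        ]
 [ 638.60029437  111.25746171   10.        ]] post [491.26503702 -99.94845086]
```

{"api": "jog_arm", "payload": {
  "increments": "0 0 0 0 0 -0.1375 0.05; 0 0 0 0 0 -0.1375 0.05; 0 0 0 0 0 -0.1375 0.05; 0 0 0 0 0 -0.1375 0.05; 4.6 -0.44 0 0 0 0 0.05; 4.6 -0.44 0 0 0 0 0.05; 4.6 -0.44 0 0 0 0 0.05; 4.6 -0.44 0 0 0 0 0.05"
}}

```text
clock: 0.9
eef_pos: [342.5, -409.1, 231.0]
tcp_rot: [-3.141, -0.0, 0.964]
contact_force: [0.9, 0.6, 0.8]
opening: 0.523
```

```bash
cat >> h.py <<'E'
def bp(info,uv,z):
    K,R,t=info['K'],cv2.Rodrigues(info['rvec'])[0],info['tvec']
    d=R.T@np.linalg.solve(K,[uv[0],uv[1],1.]); c=-R.T@t
    return c+d*(z-c[2])/d[2]
E
python3 - <<'E'
from h import *
from rig import r
s=r.camera_info('scene');d=r.camera_info('side')
for n,a,b in(('pot',(492,180),(253,432)),('jug',(533,265),(170,355)),('cup',(198,357),(335,178)),('can',(125,262),(436,188))): print(n,bp(s,a,0),bp(d,b,0))
E
```

```text
pot [444.8189931  428.52152314   0.        ] [405.33814125 449.76619148   0.        ]
jug [687.5329454  407.36876821   0.        ] [661.58248016 420.53076086   0.        ]
cup [ 719.10277827 -290.54191658    0.        ] [ 6.97305000e+02 -2.75490841e+02  1.13686838e-13]
can [ 469.37673372 -414.67479646    0.        ] [ 4.32508614e+02 -4.02042796e+02 -1.13686838e-13]
```

{"api": "jog_arm", "payload": {
  "increments": "4.6 -0.44 0 0 0 0 0.05; 4.6 -0.44 0 0 0 0 0.05; 4.6 -0.44 0 0 0 0 0.05; 4.6 -0.44 0 0 0 0 0.05; 4.6 -0.44 0 0 0 0 0.05; 4.6 -0.44 0 0 0 0 0.05; 4.6 -0.44 0 0 0 0 0.05; 4.6 -0.44 0 0 0 0 0.05"
}}

```text
clock: 1.7
eef_pos: [523.4, -86.4, 231.2]
tcp_rot: [-3.141, 0.0, 0.965]
contact_force: [1.0, -2.0, -0.2]
opening: 0.524
```

{"api": "jog_arm", "payload": {
  "increments": "4.6 -0.44 1 0 0 0 0.05; 4.6 -0.44 2 0 0 0 0.05; 4.6 -0.44 2 0 0 0 0.05; 3 -0.4 2 0 0 0 0.05; 0 0 1 0 0 0 0.05; 0 0 0 0 0 0 0.05; 0 0 0 0 0 0 0.05; 0 0 0 0 0 0 0.05"
}}

```text
clock: 2.5
eef_pos: [604.2, 58.0, 152.5]
tcp_rot: [3.141, -0.001, 0.964]
contact_force: [0.6, -0.6, 0.7]
opening: 0.522
```

Run:
```python
from rig import r
import cv2
s=r.sense();print(s['eef_pos'],s['tcp_rot'],s['contact_force'],s['opening'])
print(r.camera_info('wrist'))
cv2.imwrite('pics/w1.png',r.grab_frame('wrist')[:,:,::-1])
```

```text
[604.2057386   57.97513765 152.54205697] [ 3.14070809e+00 -5.37120678e-04  9.63507422e-01] [ 0.55314307 -0.62623204  0.68532799] 0.5219666226609243
{'K': array([[346.50434676,   0.        , 316.8282314 ],
       [  0.        , 346.50434676, 244.47234523],
       [  0.        ,   0.        ,   1.        ]]), 'rvec': array([-2.70566503,  0.84984287,  0.13431526]), 'tvec': array([-462.2502179 ,  357.69598671,  427.87884602])}
```

View pics/w1.png

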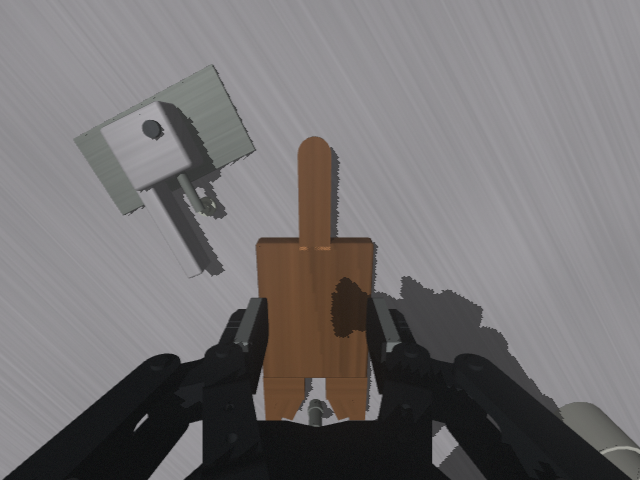

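Wrist view shows the handle tip at about (314,136), shoulders at (259..372, 239), and the post at (316,408). The catch block is at (147,140), the roller at (208,200), and the stop end at (195,275). I'll enlarge it and refit.

Run:
```python
import cv2
a=cv2.imread('pics/w1.png'); cv2.imwrite('pics/w1a.png',cv2.resize(a[55:285,70:270],None,fx=2.6,fy=2.6,interpolation=cv2.INTER_CUBIC)); cv2.imwrite('pics/w1b.png',cv2.resize(a[125:425,240:390],None,fx=2,fy=2,interpolation=cv2.INTER_CUBIC))
```

```text
(no output)
```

View pics/w1a.png

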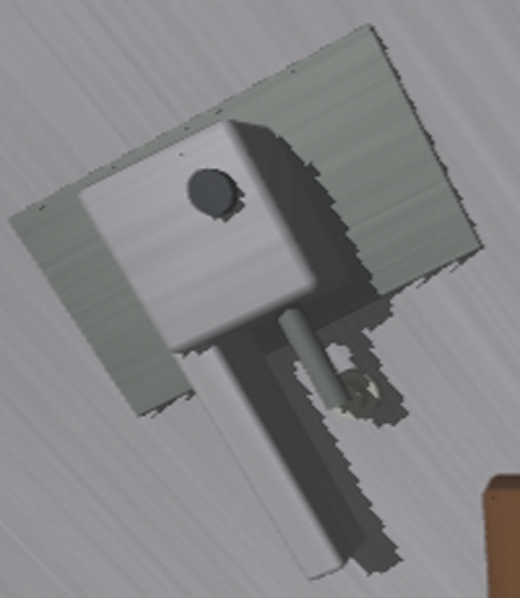

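View pics/w1b.png

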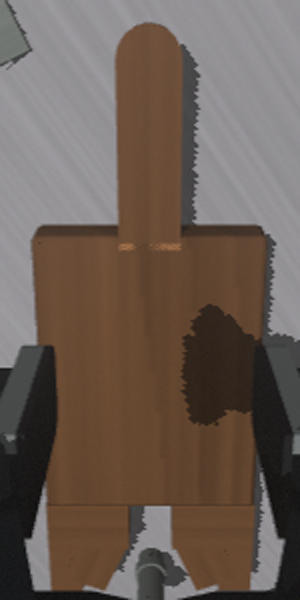

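```bash
cat > fit1.py <<'E'
from h import *
from rig import r
I=r.camera_info('wrist')
fa=lambda u:(np.array(u)+.5)/2.6-.5+(70,55)
fb=lambda u:(np.array(u)+.5)/2-.5+(240,125)
def fit(f,x0,nm):
    s=least_squares(f,x0,loss='soft_l1',x_scale=(10,10,.05)[:len(x0)] if len(x0)>1 else 1.); print(nm,s.x,np.round(f(s.x).reshape(-1,2),1).tolist()); return s.x
BP=[(145,50,20),(145,-50,20),(8,50,20),(8,-50,20),(8,10.5,20),(8,-10.5,20),(230,0,20)]
bu=fb([(36,237),(266,237),(48,505),(254,505),(130,505),(172,505),(148,24)])
b=fit(lambda p:(proj(I,T(p,BP))-bu).ravel(),(515,-67,.965),'board')
HP=[(325,65,3),(325,-65,3),(255,-65,3),(255,65,3),(0,0,10)]
hu=np.r_[fa([(8,218),(370,25),(483,246),(140,416)]),fb([(151,560)])]
h=fit(lambda p:(proj(I,T(p,HP))-hu).ravel(),(491,-100,1.395),'holder')
CP=[(314,35,35),(314,-17,35),(264,-17,35),(264,35,35),(185,35,30),(185,21,30),(232,-2,12)]
cu=fa([(80,190),(230,122),(316,285),(175,352),(310,580),(345,567),(360,392)])
a=fit(lambda a:(proj(I,T((h[0],h[1],h[2]+a[0]),CP))-cu).ravel(),[0.],'arc')
R=cv2.Rodrigues(I['rvec'])[0];print('cam',-R.T@I['tvec'],R[2])
E
python3 fit1.py
```

```text
board [515.19373073 -66.69159017   0.96553914] [[-3.1, -0.7], [1.5, -1.1], [-0.6, 1.3], [0.6, 1.0], [-0.5, 1.2], [0.5, 1.1], [0.1, -1.0]]
holder [492.89858136 -99.26816282   1.39780802] [[-0.2, -0.1], [0.2, -1.5], [0.3, 0.2], [-0.7, 0.5], [0.4, 5.4]]
arc [-0.0305147] [[-3.9, 0.5], [1.4, -4.5], [3.9, 0.4], [-2.2, 2.4], [0.5, 0.6], [1.8, -0.6], [-0.6, 0.2]]
cam [649.60607436 124.20640586 295.7832261 ] [-0.17696158 -0.25605245 -0.95032718]
```

{"api": "jog_arm", "payload": {
  "increments": "1 -0.2 0 0 0 0 0.05; 0.9 0 2 0 0 0 0.05; 0 0 3 0 0 0 0.05; 0 0 3 0 0 0 0.05; 0 0 3 0 0 0 0.05; 0 0 2 0 0 0 0.05; 0 0 1.2 0 0 0 0.05; 0 0 0 0 0 0 0.05"
}}

```text
clock: 3.35
eef_pos: [612.6, 75.9, 8.5]
tcp_rot: [-3.14, 0.001, 0.965]
contact_force: [0.1, -0.6, 0.4]
opening: 0.523
```

Run:
```python
from rig import r
import cv2
s=r.sense();print(s['eef_pos'],s['tcp_rot'],s['contact_force'],s['opening'])
cv2.imwrite('pics/w2.png',r.grab_frame('wrist')[:,:,::-1])
a=r.grab_frame('side')[170:300,220:400,::-1]
cv2.imwrite('pics/s2.png',cv2.resize(a,None,fx=4,fy=4))
```

```text
[612.64006621  75.8531933    8.46538434] [-3.14009271e+00  1.27387676e-03  9.64575419e-01] [ 0.0694346  -0.61740174  0.41205369] 0.5233830826801462
```

View pics/w2.png

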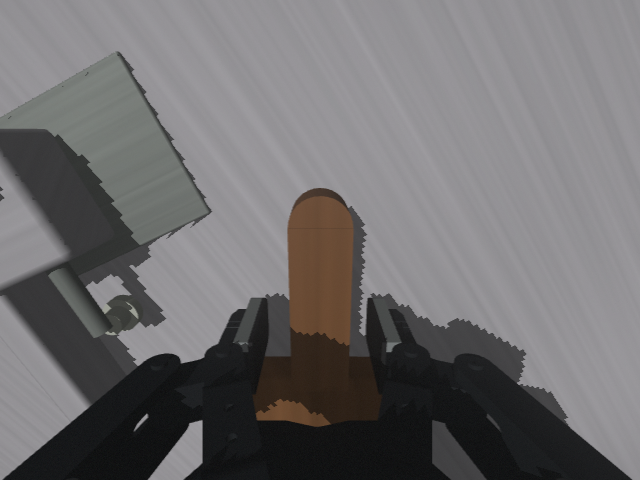

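View pics/s2.png

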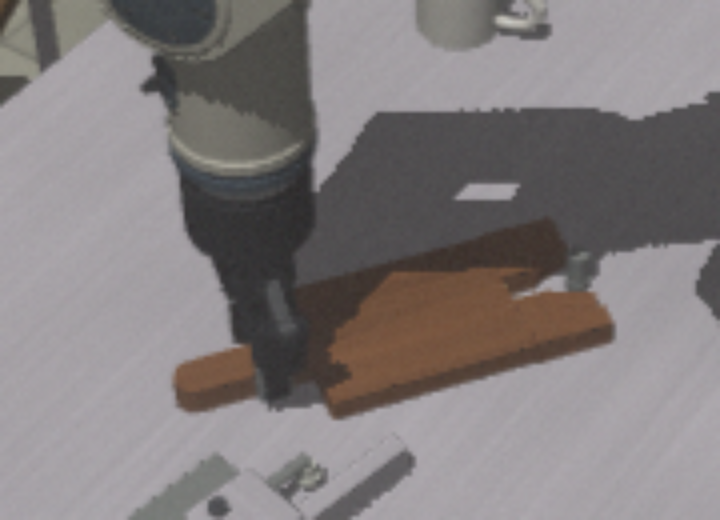

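{"api": "jog_arm", "payload": {
  "increments": "-0.3 0 0.1 0 0 0 0.05; -0.3 0 0.1 0 0 0 0.05; -0.3 0 0.1 0 0 0 0.05; -0.2 0 0 0 0 0 0.05; -0.15 0 0 0 0 0 0.05; -0.15 0 0 0 0 0 0.05; -0.15 0 0 0 0 0 0.05; -0.15 0 0 0 0 0 0.05"
}}

```text
clock: 4.25
eef_pos: [603.6, 61.8, 6.6]
tcp_rot: [3.142, -0.0, 0.965]
contact_force: [0.9, 0.2, 0.4]
opening: 0.528
```

{"api": "jog_arm", "payload": {
  "increments": "-0.15 0 0 0 0 0 0.05; -0.15 0 0 0 0 0 0.05; -0.15 0 0 0 0 0 0.05; -0.15 0 0 0 0 0 0.05; -0.15 0 0 0 0 0 0.05; -0.15 0 0 0 0 0 0.05; -0.15 0 0 0 0 0 0.05; -0.15 0 0 0 0 0 0.05"
}}

```text
clock: 5.05
eef_pos: [596.7, 51.9, 6.6]
tcp_rot: [3.142, -0.0, 0.965]
contact_force: [1.8, 2.0, -0.8]
opening: 0.524
```

Run:
```python
from rig import r
import cv2
s=r.sense();print(s['eef_pos'],s['tcp_rot'],s['contact_force'],s['opening'])
cv2.imwrite('pics/w3.png',r.grab_frame('wrist')[:,:,::-1])
a=r.grab_frame('scene')[195:295,250:450,::-1]
cv2.imwrite('pics/s3.png',cv2.resize(a,None,fx=4,fy=4))
```

```text
[596.73930035  51.90005498   6.57955234] [ 3.14155762e+00 -4.20345722e-05  9.64756460e-01] [ 1.79286604  1.99138053 -0.78252306] 0.5243600933263735
```

View pics/w3.png

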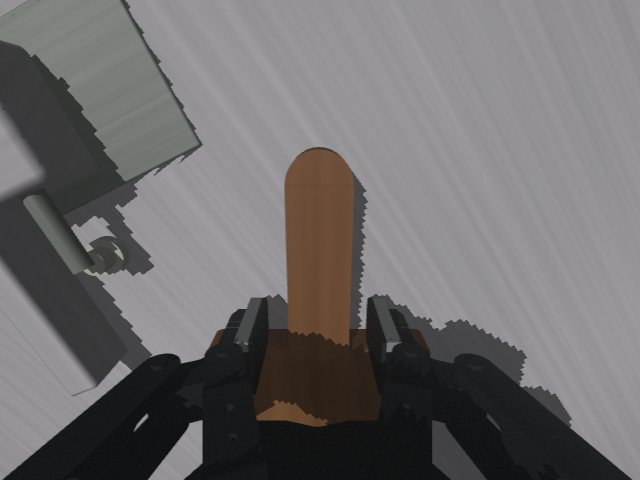

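View pics/s3.png

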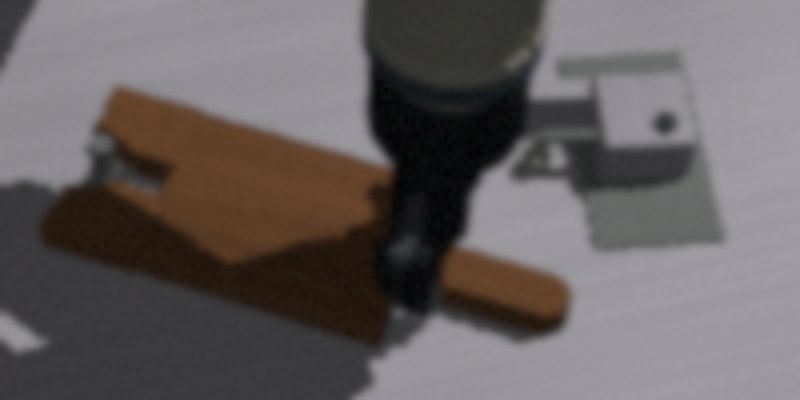

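{"api": "jog_arm", "payload": {
  "increments": "-0.15 0 0 0 0 0 0.05; -0.15 0 0 0 0 0 0.05; -0.15 0 0 0 0 0 0.05; -0.15 0 0 0 0 0 0.05; -0.15 0 0 0 0 0 0.05; -0.15 0 0 0 0 0 0.05; -0.15 0 0 0 0 0 0.05; -0.15 0 0 0 0 0 0.05"
}}

```text
clock: 5.95
eef_pos: [589.9, 42.1, 6.6]
tcp_rot: [3.142, -0.0, 0.965]
contact_force: [1.2, 1.0, -0.8]
opening: 0.525
```

{"api": "jog_arm", "payload": {
  "increments": "-0.1 0 0 0 0 0 0.05; -0.1 0 0 0 0 0 0.05; -0.1 0 0 0 0 0 0.05; -0.1 0 0 0 0 0 0.05; -0.1 0 0 0 0 0 0.05; -0.1 0 0 0 0 0 0.05; -0.1 0 0 0 0 0 0.05; -0.05 0 0 0 0 0 0.05"
}}

```text
clock: 6.75
eef_pos: [585.6, 35.9, 6.6]
tcp_rot: [3.142, -0.0, 0.965]
contact_force: [2.3, 2.4, -0.5]
opening: 0.527
```

Run:
```python
from rig import r
import cv2
s=r.sense();print(s['eef_pos'],s['tcp_rot'],s['contact_force'],s['opening'])
a=r.grab_frame('scene')[195:295,250:450,::-1]
cv2.imwrite('pics/s4.png',cv2.resize(a,None,fx=4,fy=4))
```

```text
[585.63968089  35.91070123   6.59132387] [ 3.14157971e+00 -1.12797177e-05  9.64731605e-01] [ 2.29113048  2.39617955 -0.53154618] 0.5272795095821724
```

View pics/s4.png

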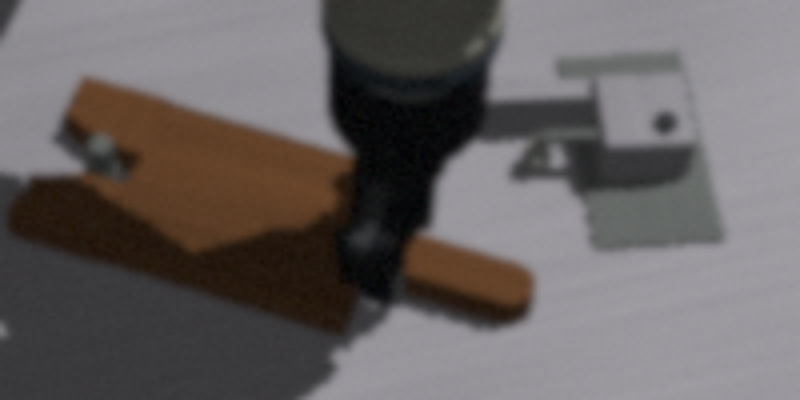

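{"api": "jog_arm", "payload": {
  "increments": "-0.07 0 0 0 0 0 0.05; -0.07 0 0 0 0 0 0.05; -0.07 0 0 0 0 0 0.05; -0.07 0 0 0 0 0 0.05; -0.07 0 0 0 0 0 0.05; -0.07 0 0 0 0 0 0.05; -0.05 0 0 0 0 0 0.05; -0.04 0 0 0 0 0 0.05"
}}

```text
clock: 7.6
eef_pos: [582.8, 31.8, 6.6]
tcp_rot: [-3.142, -0.0, 0.965]
contact_force: [1.0, 1.7, 1.1]
opening: 0.527
```

{"api": "jog_arm", "payload": {
  "increments": "-0.03 0 0 0 0 0 0.05; -0.03 0 0 0 0 0 0.05; -0.03 0 0 0 0 0 0.05; -0.03 0 0 0 0 0 0.05; -0.03 0 0 0 0 0 0.05; -0.03 0 0 0 0 0 0.05; -0.02 0 0 0 0 0 0.05; 0 0 0 0 0 0 0.05"
}}

```text
clock: 8.4
eef_pos: [581.6, 30.1, 6.6]
tcp_rot: [-3.142, 0.0, 0.965]
contact_force: [0.7, 1.5, 0.6]
opening: 0.524
```

{"api": "jog_arm", "payload": {
  "increments": "-0.02 0 0 0 0 0 0.05; -0.02 0 0 0 0 0 0.05; -0.02 0 0 0 0 0 0.05; -0.02 0 0 0 0 0 0.05; -0.02 0 0 0 0 0 0.05; 0 0 0 0 0 0 0.05; 0 0 0 0 0 0 0.05; 0 0 0 0 0 0 0.05"
}}

```text
clock: 9.2
eef_pos: [581.0, 29.3, 6.5]
tcp_rot: [-3.141, 0.0, 0.965]
contact_force: [1.5, 1.7, 0.6]
opening: 0.527
```

Run:
```python
from rig import r
import cv2
s=r.sense();print(s['eef_pos'],s['contact_force'])
a=r.grab_frame('scene')[205:265,235:335,::-1]
cv2.imwrite('pics/s5.png',cv2.resize(a,None,fx=7,fy=7,interpolation=cv2.INTER_CUBIC))
a=r.grab_frame('side')[200:275,310:410,::-1]
cv2.imwrite('pics/d5.png',cv2.resize(a,None,fx=7,fy=7,interpolation=cv2.INTER_CUBIC))
```

```text
[581.01835286  29.33548806   6.54241117] [1.49326553 1.69628213 0.57512706]
```

View pics/s5.png

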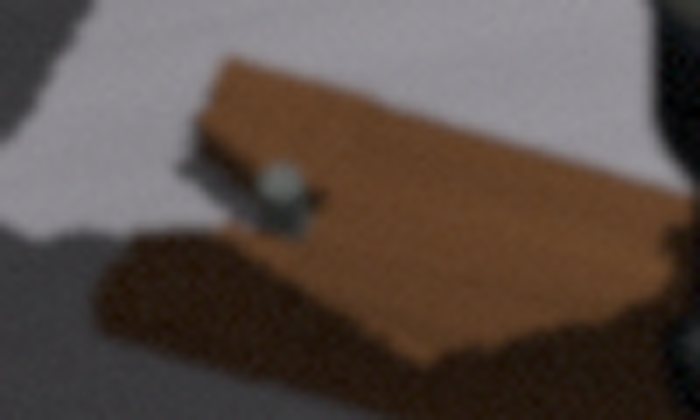

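View pics/d5.png

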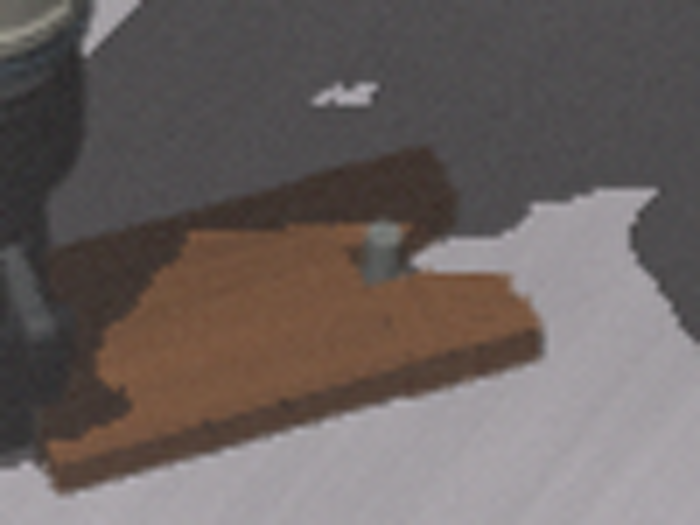

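{"api": "jog_arm", "payload": {
  "increments": "-0.02 0 0 0 0 0 0.05; -0.02 0 0 0 0 0 0.05; -0.02 0 0 0 0 0 0.05; -0.02 0 0 0 0 0 0.05; -0.02 0 0 0 0 0 0.05; 0 0 0 0 0 0 0.05; 0 0 0 0 0 0 0.05; 0 0 0 0 0 0 0.05"
}}

```text
clock: 10.1
eef_pos: [580.7, 28.7, 6.6]
tcp_rot: [3.141, -0.0, 0.965]
contact_force: [2.7, 4.8, -0.4]
opening: 0.523
```

{"api": "jog_arm", "payload": {
  "increments": "-0.02 0 0 0 0 0 0.05; -0.02 0 0 0 0 0 0.05; -0.02 0 0 0 0 0 0.05; -0.02 0 0 0 0 0 0.05; 0 0 0 0 0 0 0.05; 0 0 0 0 0 0 0.05; 0 0 0 0 0 0 0.05; 0 0 0 0 0 0 0.05"
}}

```text
clock: 10.9
eef_pos: [580.7, 28.4, 6.6]
tcp_rot: [3.141, -0.001, 0.964]
contact_force: [5.1, 7.2, -1.7]
opening: 0.525
```

{"api": "jog_arm", "payload": {
  "increments": "0.1 0 0 0 0 0 0.05; 0.4 0 0 0 0 0 0.05; 0.5 0 0 0 0 0 0.05; 0 0 -2 0 0 0 0.05; 0 0 -3 0 0 0 0.05; 0 0 -2 0 0 0 -1; 2 1 0 0 0 0 -1; 2 1.5 0 0 0 0 -1"
}}

```text
clock: 11.7
eef_pos: [629.2, 55.0, 77.5]
tcp_rot: [3.141, 0.0, 0.965]
contact_force: [0.7, -0.4, -0.1]
opening: 0.023
```

{"api": "jog_arm", "payload": {
  "increments": "0 2 0 0 0 0 -1; 0 0 0 0 0 0 -1; 0 0 0 0 0 0 -1; 0 0 0 0 0 0 -1; 0 0 0 0 0 0 -1; 0 0 0 0 0 0 -1; 0 0 0 0 0 0 -1; 0 0 0 0 0 0 -1"
}}

```text
clock: 12.5
eef_pos: [645.4, 43.4, 76.7]
tcp_rot: [3.142, -0.0, 0.965]
contact_force: [-0.2, -0.6, 0.4]
opening: 0.001
```

Run:
```python
from rig import r
import cv2
s=r.sense();print(s['eef_pos'],s['tcp_rot'],s['contact_force'],s['opening'])
cv2.imwrite('pics/w6.png',r.grab_frame('wrist')[:,:,::-1])
a=r.grab_frame('scene')[195:295,230:430,::-1]
cv2.imwrite('pics/s6.png',cv2.resize(a,None,fx=4,fy=4,interpolation=cv2.INTER_CUBIC))
```

```text
[645.41716075  43.36785807  76.65908043] [ 3.14157502e+00 -6.19235481e-05  9.64782323e-01] [-0.15001462 -0.59450805  0.44268667] 0.0011698871827693661
```

View pics/w6.png

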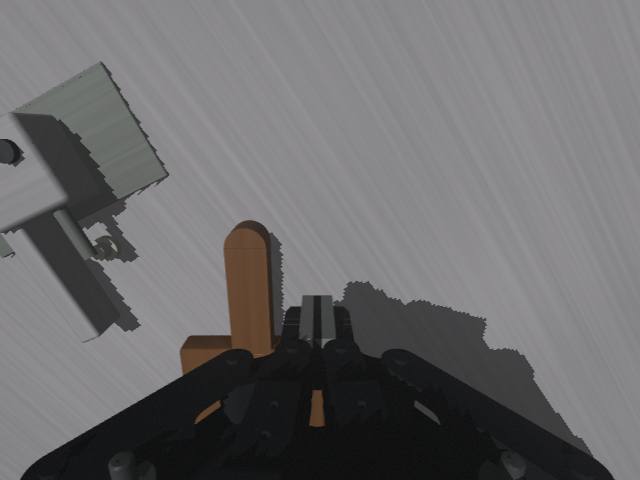

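View pics/s6.png

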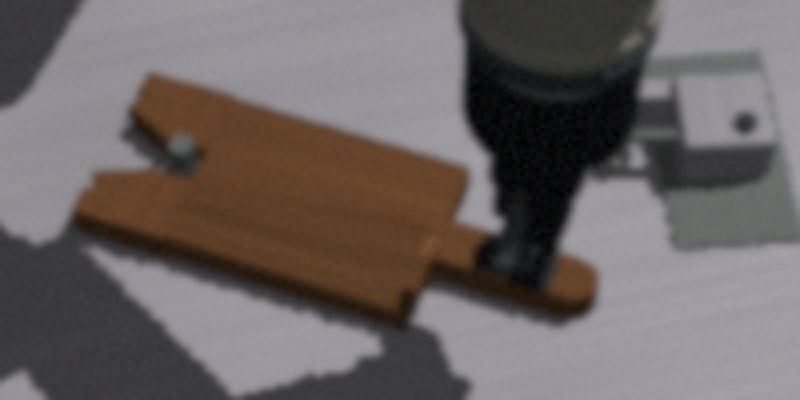

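{"api": "jog_arm", "payload": {
  "increments": "0 0 2 0 0 0 -1; 0 0 2.5 0 0 0 -1; 0 0 1.5 0 0 0 -1; 0 0 0.9 0 0 0 -1; 0 -0.4 0 0 0 0 -1; 0 -0.4 0 0 0 0 -1; 0 -0.4 0 0 0 0 -1; 0 -0.1 0 0 0 0 -1"
}}

```text
clock: 13.4
eef_pos: [634.8, 51.1, 8.4]
tcp_rot: [3.141, -0.001, 0.965]
contact_force: [0.1, -0.6, 0.2]
opening: -0.002
```

{"api": "jog_arm", "payload": {
  "increments": "0 -0.15 0 0 0 0 -1; 0 -0.15 0 0 0 0 -1; 0 -0.15 0 0 0 0 -1; 0 -0.15 0 0 0 0 -1; 0 -0.15 0 0 0 0 -1; 0 -0.15 0 0 0 0 -1; 0 -0.15 0 0 0 0 -1; 0 -0.15 0 0 0 0 -1"
}}

```text
clock: 14.2
eef_pos: [625.0, 57.6, 7.6]
tcp_rot: [3.141, -0.0, 0.965]
contact_force: [1.4, 0.2, 0.6]
opening: 0.001
```

Run:
```python
from rig import r
import cv2
s=r.sense();print(s['eef_pos'],s['tcp_rot'],s['contact_force'],s['opening'])
cv2.imwrite('pics/w7.png',r.grab_frame('wrist')[:,:,::-1])
```

```text
[624.95903758  57.64822878   7.59885345] [ 3.14146009e+00 -1.25202605e-04  9.64800821e-01] [1.39764049 0.15421855 0.62459306] 0.0010659617810817356
```

View pics/w7.png

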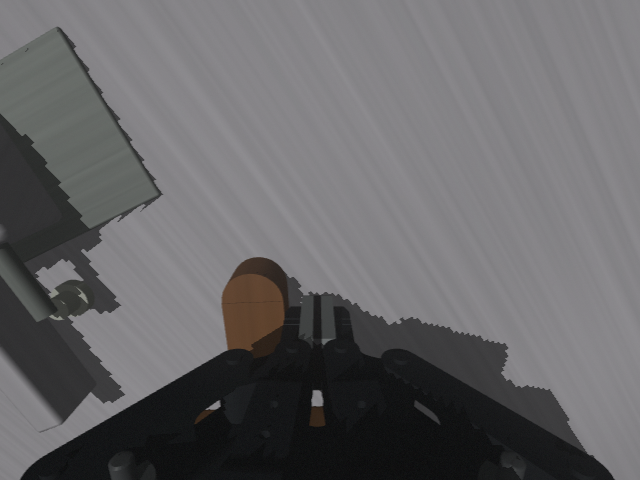

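{"api": "jog_arm", "payload": {
  "increments": "0 -0.16 0 0 0 -0.008 -1; 0 -0.16 0 0 0 -0.008 -1; 0 -0.16 0 0 0 -0.008 -1; 0 -0.16 0 0 0 -0.008 -1; 0 -0.16 0 0 0 -0.008 -1; 0 -0.16 0 0 0 -0.008 -1; 0 -0.16 0 0 0 -0.008 -1; 0 -0.16 0 0 0 -0.008 -1"
}}

```text
clock: 15.05
eef_pos: [614.1, 64.6, 7.6]
tcp_rot: [3.142, 0.0, 1.03]
contact_force: [0.6, -0.1, 0.1]
opening: -0.004
```

Run:
```python
from rig import r
import cv2
s=r.sense();print(s['eef_pos'],s['tcp_rot'],s['contact_force'],s['opening'])
cv2.imwrite('pics/w8.png',r.grab_frame('wrist')[:,:,::-1])
a=r.grab_frame('scene')[195:295,230:430,::-1]
cv2.imwrite('pics/s8.png',cv2.resize(a,None,fx=4,fy=4,interpolation=cv2.INTER_CUBIC))
```

```text
[614.13752151  64.62071401   7.56926937] [3.14157983e+00 1.47298384e-05 1.02950163e+00] [ 0.5948701  -0.0985838   0.14052692] -0.0036634056072333875
```

View pics/w8.png

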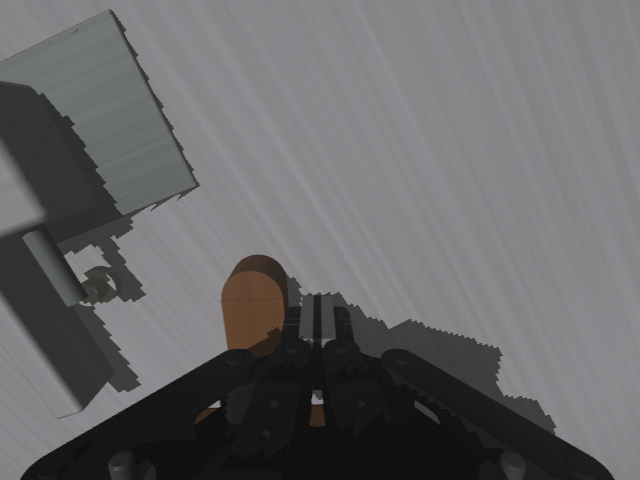

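View pics/s8.png

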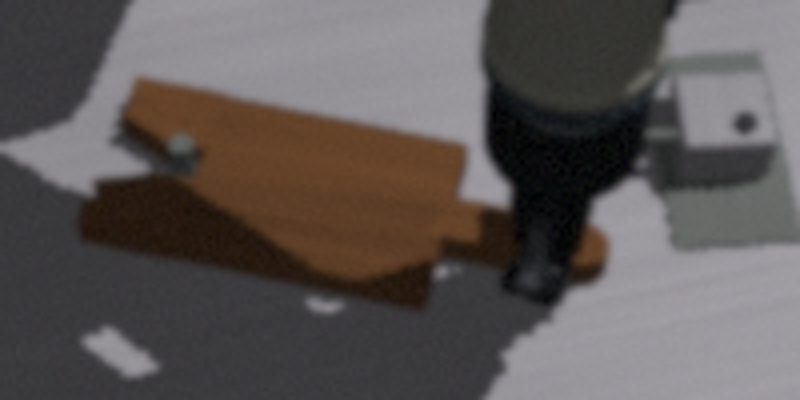

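{"api": "jog_arm", "payload": {
  "increments": "0 -0.16 0 0 0 -0.008 -1; 0 -0.16 0 0 0 -0.008 -1; 0 -0.16 0 0 0 -0.008 -1; 0 -0.16 0 0 0 -0.008 -1; 0 -0.16 0 0 0 -0.008 -1; 0 -0.16 0 0 0 -0.008 -1; 0 -0.16 0 0 0 -0.008 -1; 0 -0.16 0 0 0 -0.008 -1"
}}

```text
clock: 15.95
eef_pos: [603.0, 70.9, 7.6]
tcp_rot: [3.142, -0.0, 1.093]
contact_force: [1.5, 0.3, 0.7]
opening: -0.0
```

{"api": "jog_arm", "payload": {
  "increments": "0 -0.16 0 0 0 -0.008 -1; 0 -0.16 0 0 0 -0.008 -1; 0 -0.16 0 0 0 -0.008 -1; 0 -0.16 0 0 0 -0.008 -1; 0 -0.16 0 0 0 -0.008 -1; 0 -0.16 0 0 0 -0.008 -1; 0 -0.16 0 0 0 -0.008 -1; 0 -0.16 0 0 0 -0.008 -1"
}}

```text
clock: 16.75
eef_pos: [591.5, 76.5, 7.6]
tcp_rot: [3.142, -0.0, 1.157]
contact_force: [1.9, 0.0, -0.2]
opening: 0.0
```

{"api": "jog_arm", "payload": {
  "increments": "0 -0.16 0 0 0 -0.008 -1; 0 -0.16 0 0 0 -0.008 -1; 0 -0.16 0 0 0 -0.008 -1; 0 -0.16 0 0 0 -0.008 -1; 0 -0.16 0 0 0 -0.008 -1; 0 -0.16 0 0 0 -0.008 -1; 0 -0.16 0 0 0 -0.008 -1; 0 -0.16 0 0 0 -0.008 -1"
}}

```text
clock: 17.55
eef_pos: [579.6, 81.3, 7.6]
tcp_rot: [-3.142, -0.0, 1.221]
contact_force: [1.8, -0.1, -0.6]
opening: -0.0
```

```bash
cat > look.py <<'E'
import sys
from rig import r
import cv2,numpy as np
n=sys.argv[1]
s=r.sense();p=s['eef_pos'];y=s['tcp_rot'][2];d=p[:2]-[491.5,-100]
print(p,y,s['contact_force'],s['opening'])
def loc(a): c,q=np.cos(a),np.sin(a); return (c*d[0]+q*d[1],-q*d[0]+c*d[1])
print('in tool-yaw frame',loc(y),'holder',loc(1.397),'catch',loc(1.367))
print('board yaw est', np.arctan2(d[1],d[0])+np.arcsin(20/np.hypot(*d)))
cv2.imwrite(f'pics/w{n}.png',r.grab_frame('wrist')[:,:,::-1])
a=r.grab_frame('scene')[195:295,230:430,::-1]
cv2.imwrite(f'pics/s{n}.png',cv2.resize(a,None,fx=4,fy=4,interpolation=cv2.INTER_CUBIC))
E
python3 look.py 9
```

```text
[579.58476182  81.26763201   7.5597301 ] 1.2214391907796065 [ 1.77013787 -0.05654074 -0.59068026] -0.00048511274698580784
in tool-yaw frame (np.float64(200.46866212369767), np.float64(-20.71702645063695)) holder (np.float64(193.76876354766534), np.float64(-55.41250717871017)) catch (np.float64(195.34370001386827), np.float64(-49.575382434364435))
board yaw est 1.2178630931411916
```

View pics/w9.png

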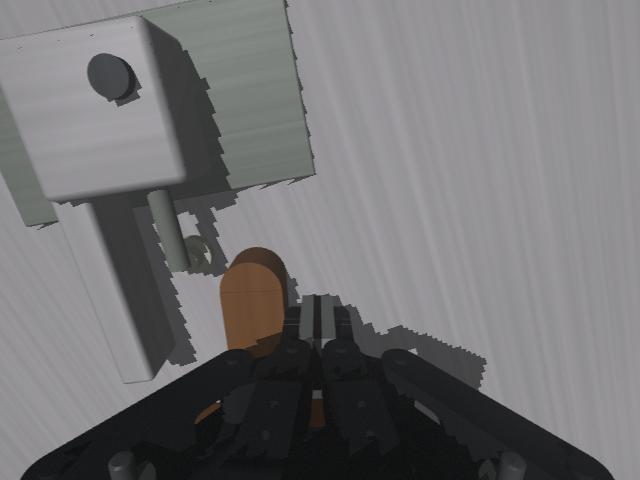

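View pics/s9.png

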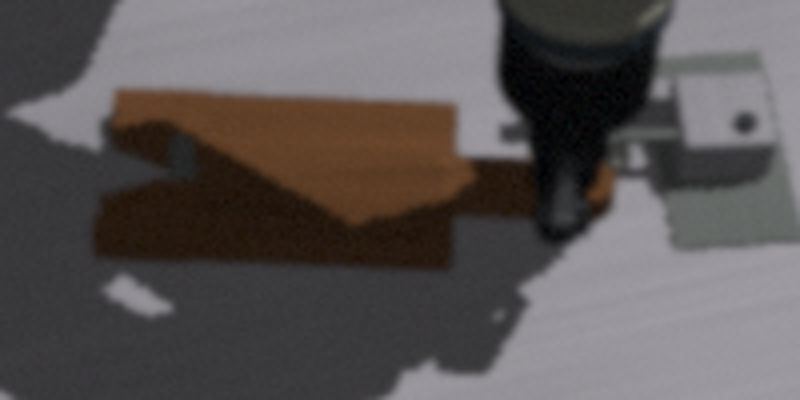

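{"api": "jog_arm", "payload": {
  "increments": "0 -0.1 0 0 0 -0.005 -1; 0 -0.1 0 0 0 -0.005 -1; 0 -0.1 0 0 0 -0.005 -1; 0 -0.1 0 0 0 -0.005 -1; 0 -0.1 0 0 0 -0.005 -1; 0 -0.1 0 0 0 -0.005 -1; 0 -0.1 0 0 0 -0.005 -1; 0 -0.1 0 0 0 -0.005 -1"
}}

```text
clock: 18.45
eef_pos: [572.1, 83.9, 7.6]
tcp_rot: [3.142, -0.0, 1.261]
contact_force: [1.1, 0.7, 0.7]
opening: 0.002
```

{"api": "jog_arm", "payload": {
  "increments": "0 -0.05 0 0 0 -0.0025 -1; 0 -0.05 0 0 0 -0.0025 -1; 0 -0.05 0 0 0 -0.0025 -1; 0 -0.05 0 0 0 -0.0025 -1; 0 -0.05 0 0 0 -0.0025 -1; 0 -0.05 0 0 0 -0.0025 -1; 0 -0.05 0 0 0 -0.0025 -1; 0 -0.05 0 0 0 -0.0025 -1"
}}

```text
clock: 19.25
eef_pos: [569.6, 84.9, 7.8]
tcp_rot: [3.139, -0.001, 1.281]
contact_force: [6.4, -2.3, -2.8]
opening: -0.001
```

{"api": "jog_arm", "payload": {
  "increments": "-0.01 -0.04 0 0 0 -0.002 -1; 0 -0.04 0 0 0 -0.002 -1; 0 -0.04 0 0 0 -0.002 -1; 0 -0.04 0 0 0 -0.002 -1; 0 -0.04 0 0 0 -0.002 -1; 0 -0.04 0 0 0 -0.002 -1; 0 -0.04 0 0 0 -0.002 -1; 0 -0.04 0 0 0 -0.002 -1"
}}

```text
clock: 20.05
eef_pos: [567.0, 85.8, 7.9]
tcp_rot: [3.138, -0.001, 1.297]
contact_force: [7.9, -1.0, -3.4]
opening: -0.002
```

```bash
python3 look.py 10
```

```text
[567.00113335  85.78991279   7.86137271] 1.2970123926723165 [ 7.90521614 -1.04810665 -3.42996121] -0.0020994185565995287
in tool-yaw frame (np.float64(199.28383457203705), np.float64(-22.455870270121522)) holder (np.float64(196.0469226563371), np.float64(-42.23644099949387)) catch (np.float64(197.22561133207992), np.float64(-36.3369105182444))
board yaw est 1.2846971467047652
```

View pics/w10.png

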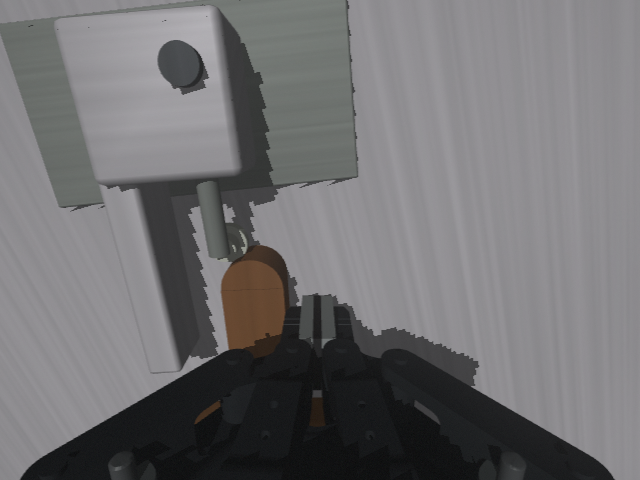

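View pics/s10.png

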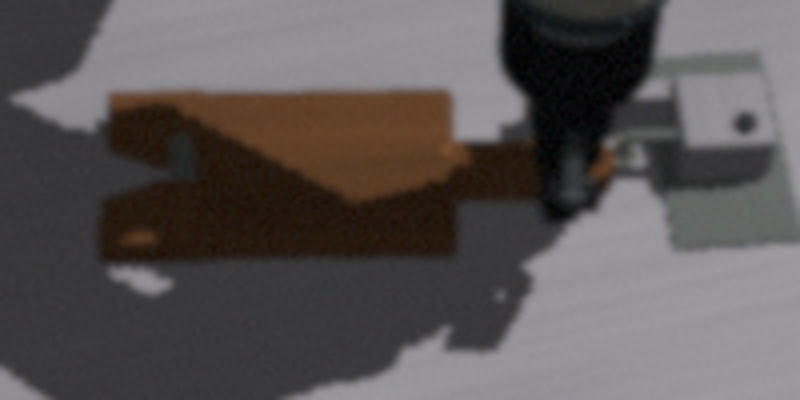

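{"api": "jog_arm", "payload": {
  "increments": "-0.01 -0.03 0.02 0 0 -0.001 -1; 0 -0.03 0.02 0 0 -0.001 -1; 0 -0.03 0 0 0 -0.001 -1; 0 -0.03 0 0 0 -0.001 -1; -0.01 -0.03 0 0 0 -0.001 -1; 0 -0.03 0 0 0 -0.001 -1; 0 -0.03 0 0 0 -0.001 -1; 0 -0.03 0 0 0 -0.001 -1"
}}

```text
clock: 20.95
eef_pos: [564.8, 86.5, 7.7]
tcp_rot: [3.138, -0.001, 1.305]
contact_force: [7.0, -1.0, -1.9]
opening: -0.001
```

```bash
python3 look.py 11
```

```text
[564.79500698  86.49727197   7.69839243] 1.3049066206531865 [ 7.00465387 -1.01669194 -1.93925253] -0.0010612511598352924
in tool-yaw frame (np.float64(199.20315805658686), np.float64(-21.713873915478324)) holder (np.float64(196.36213637255682), np.float64(-39.941230568676794)) catch (np.float64(197.47183722782316), np.float64(-34.033277861571484))
board yaw est 1.2963068970094047
```

{"api": "jog_arm", "payload": {
  "increments": "-0.01 -0.04 0.01 0 0 -0.002 -1; 0 -0.04 0.01 0 0 -0.002 -1; 0 -0.04 0 0 0 -0.002 -1; 0 -0.04 0 0 0 -0.002 -1; 0 -0.04 0 0 0 -0.002 -1; 0 -0.04 0 0 0 -0.002 -1; 0 -0.04 0 0 0 -0.002 -1; 0 -0.04 0 0 0 -0.002 -1"
}}

```text
clock: 21.85
eef_pos: [561.6, 87.5, 7.6]
tcp_rot: [3.138, -0.002, 1.321]
contact_force: [5.7, 2.4, 1.0]
opening: 0.0
```

{"api": "jog_arm", "payload": {
  "increments": "0 -0.03 0 0 0 -0.0015 -1; 0 -0.03 0 0 0 -0.0015 -1; 0 -0.03 0 0 0 -0.0015 -1; 0 -0.03 0 0 0 -0.0015 -1; 0 -0.03 0 0 0 -0.0015 -1; 0 -0.03 0 0 0 -0.0015 -1; 0 -0.03 0 0 0 -0.0015 -1; 0 -0.03 0 0 0 -0.0015 -1"
}}

```text
clock: 22.65
eef_pos: [556.0, 87.3, 6.5]
tcp_rot: [-3.139, 0.001, 1.333]
contact_force: [-0.1, 0.1, 0.0]
opening: -0.002
```

```bash
python3 look.py 12
```

```text
[556.02193801  87.31226442   6.50336285] 1.332893840998818 [-0.10874592  0.12111242  0.03936488] -0.0016600448369725601
in tool-yaw frame (np.float64(197.24205009592492), np.float64(-18.561749911478906)) holder (np.float64(195.64778830785517), np.float64(-31.159393705018303)) catch (np.float64(196.49439500621992), np.float64(-25.276819755642933))
board yaw est 1.3401882118483466
```

View pics/w12.png

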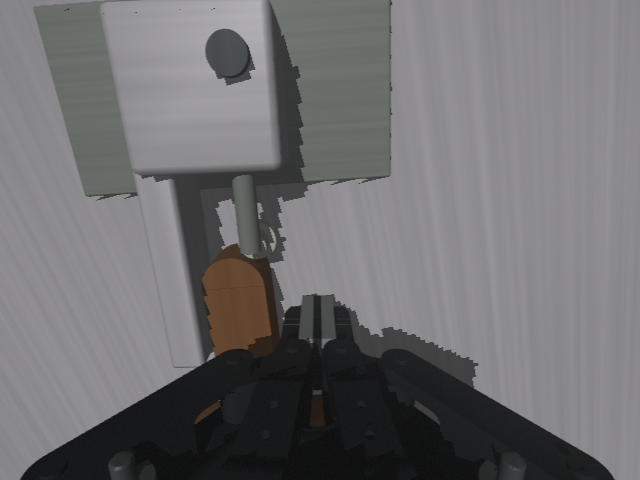

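{"api": "jog_arm", "payload": {
  "increments": "0 1 0 0 0 0 -1; 0 2 0 0 0 0 -1; 0 0 -3 0 0 0 -1; 0 0 -4 0 0 0 -1; -1 0 -4 0 0 0 -1; -2 0 -3 0 0 0 -1; 0 0 0 0 0 0 -1; 0 0 0 0 0 0 -1"
}}

```text
clock: 23.55
eef_pos: [580.2, 50.9, 147.6]
tcp_rot: [3.14, -0.001, 1.332]
contact_force: [-0.0, 0.7, 0.9]
opening: 0.0
```

```bash
python3 look.py 13; python3 -c "
import cv2
a=cv2.imread('pics/w13.png');cv2.imwrite('pics/w13c.png',cv2.resize(a[40:340,120:420],None,fx=2,fy=2,interpolation=cv2.INTER_CUBIC))"
```

```text
[580.16828234  50.93627751 147.57803626] 1.3317740829089644 [-0.01111826  0.71740245  0.85745046] 0.00024162747823826917
in tool-yaw frame (np.float64(167.63761038966328), np.float64(-50.412852983916615)) holder (np.float64(163.99524289261376), np.float64(-61.232217596026544)) catch (np.float64(165.75814156328636), np.float64(-56.28554582323996))
board yaw est 1.154152739414329
```

View pics/w13.png

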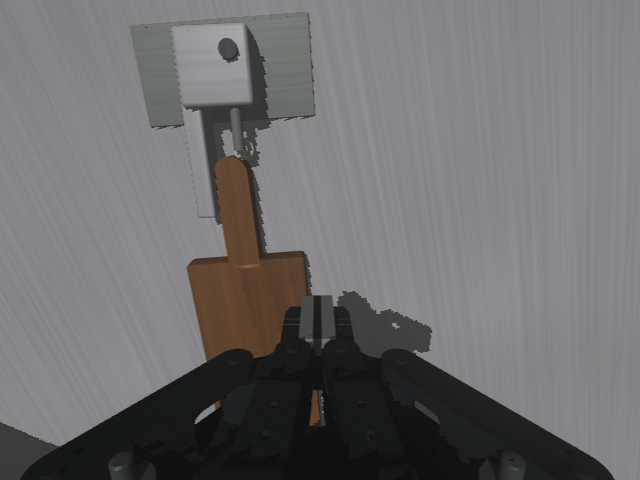

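View pics/s13.png

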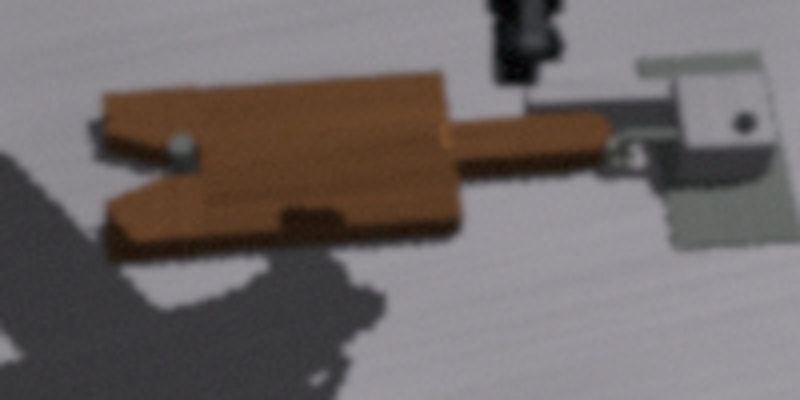

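```bash
python3 -c "
import cv2
a=cv2.imread('pics/w13.png');cv2.imwrite('pics/w13d.png',cv2.resize(a[95:285,170:320],None,fx=4,fy=4,interpolation=cv2.INTER_CUBIC)[:600+160])
b=cv2.imread('pics/w13.png')[95:235,170:320];cv2.imwrite('pics/w13e.png',cv2.resize(b,None,fx=4,fy=4,interpolation=cv2.INTER_CUBIC))"
```

```text
(no output)
```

View pics/w13e.png

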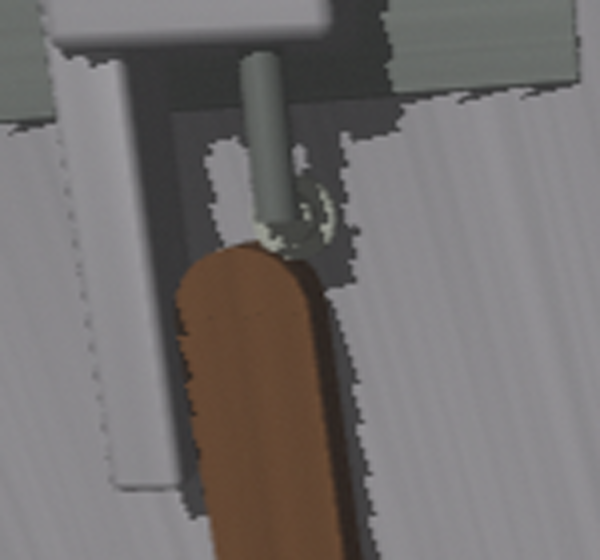

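View pics/w13c.png

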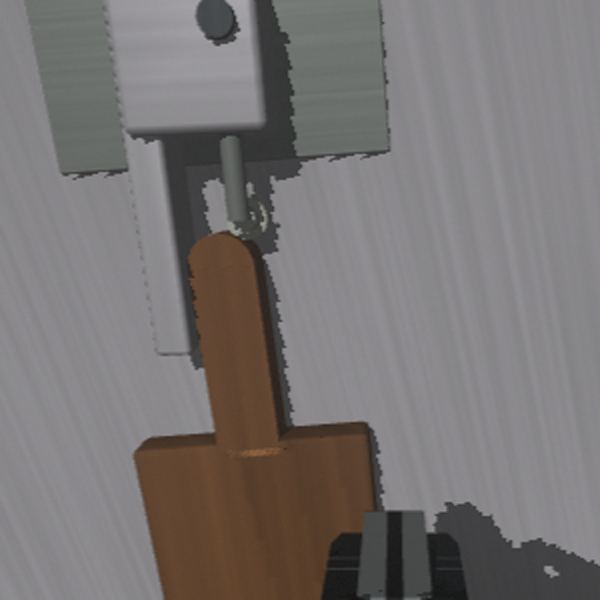

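```bash
cat > fit2.py <<'E'
from h import *
from rig import r
I=r.camera_info('wrist')
fe=lambda u:(np.array(u)+.5)/4-.5+(170,95)
fc=lambda u:(np.array(u)+.5)/2-.5+(120,40)
h=np.array([491.8,-99.8,1.397])
def ls(f,x0,nm):
    s=least_squares(f,x0,loss='soft_l1',x_scale=(10,10,.05)[:len(x0)] if len(x0)>1 else 1.); print(nm,s.x,np.round(f(s.x).reshape(-1,2),1).tolist()); return s.x
# post fixed, plate => yaw
HP=[(325,-65,3),(255,-65,3),(255,65,3)]; hu=np.r_[fc([(380,-8)]),fc([(388,152),(62,175)])]
HP=HP[1:];hu=hu[1:]
h2=ls(lambda p:(proj(I,T((h[0],h[1],p[0]),HP))-hu).ravel(),[1.397],'plate yaw')
# stop: top edges end & along face (y=21): use end corners and block front corners
CP=[(185,35,30),(185,21,30),(264,-17,35),(264,35,35)]
cu=fe([(115,488),(181,488),(330,38),(50,48)])
c=ls(lambda p:(proj(I,T((h[0],h[1],p[0]),CP))-cu).ravel(),[1.37],'catch yaw')
BP=[(145,50,20),(145,-50,20),(200,13,20),(200,-13,20),(230,0,20)]
bu=np.r_[fc([(136,455),(370,428)]),fe([(193,400),(326,400),(240,248)])]
BP=BP[:2]+BP[4:]; bu=np.r_[bu[:2],bu[4:]]
b=ls(lambda p:(proj(I,T(p,BP))-bu).ravel(),(491.8,-99.8,1.40),'board')
for p in (1.365,c[0]):
  print('face at z30,z20 x=185', ((proj(I,T((h[0],h[1],p),[(185,21,30),(185,21,20),(215,21,30),(215,21,20)]))-(170,95)+.5)*4-.5).tolist())
  for by in (1.39,1.40,1.404,1.41): print(by,((proj(I,T((h[0],h[1],by),[(185,13,20),(210,13,20),(230,0,20)]))-(170,95)+.5)*4-.5).tolist())
E
python3 fit2.py
```

```text
plate yaw [1.40089813] [[1.7, 0.0], [-1.0, 0.9]]
catch yaw [1.37427926] [[-0.2, 2.6], [1.4, 1.8], [2.2, 1.0], [-3.6, 2.1]]
board [ 496.58454699 -100.17876581    1.43203413] [[-0.1, -0.5], [2.0, 1.8], [-1.2, -0.3]]
face at z30,z20 x=185 [[195.50951129547252, 494.0097639770647], [209.14569777209965, 481.9225250104056], [175.71019728306112, 336.32967237130777], [190.53312394451814, 329.44541851526606]]
1.39 [[226.3081110259111, 483.24965940319953], [208.175366766376, 357.1516556373167], [261.3463891869867, 246.71411996683037]]
1.4 [[217.17128183343834, 484.46029711827725], [197.49473471427348, 358.51740892358123], [249.23367870370453, 247.51092555302807]]
1.404 [[213.5237783506991, 484.9695927923375], [193.2309815181468, 359.09382116220627], [244.3947817749563, 247.86463680347765]]
1.41 [[208.06055914294484, 485.76030823797737], [186.84482111535317, 359.99063031355934], [237.14350389938568, 248.43264487517843]]
face at z30,z20 x=185 [[186.73626973797673, 495.32708494508756], [200.67073600695744, 483.1981098455376], [165.1274691421021, 337.80417751812865], [180.32315636186001, 330.8695697840676]]
1.39 [[226.3081110259111, 483.24965940319953], [208.175366766376, 357.1516556373167], [261.3463891869867, 246.71411996683037]]
1.4 [[217.17128183343834, 484.46029711827725], [197.49473471427348, 358.51740892358123], [249.23367870370453, 247.51092555302807]]
1.404 [[213.5237783506991, 484.9695927923375], [193.2309815181468, 359.09382116220627], [244.3947817749563, 247.86463680347765]]
1.41 [[208.06055914294484, 485.76030823797737], [186.84482111535317, 359.99063031355934], [237.14350389938568, 248.43264487517843]]
```

{"api": "jog_arm", "payload": {
  "increments": "0 0 0 0 0 -0.078 -1; 1.6 -1.2 2 0 0 0 -1; 1.6 -1.2 3 0 0 0 -1; 0 0 3 0 0 0 -1; 0 0 3 0 0 0 -1; 0 0 2 0 0 0 -1; 0 0 1 0 0 0 -1; 0 0 0 0 0 0 -1"
}}

```text
clock: 24.45
eef_pos: [559.3, 86.8, 4.8]
tcp_rot: [-3.138, 0.001, 1.411]
contact_force: [-0.8, 0.5, 0.3]
opening: 0.001
```

```bash
python3 look.py 14
```

```text
[559.32402295  86.83787215   4.79647732] 1.4111764400272855 [-0.81000219  0.54965129  0.28346841] 0.0012781713399372754
in tool-yaw frame (np.float64(195.24289574397056), np.float64(-37.26526830892614)) holder (np.float64(195.7515480947292), np.float64(-34.4937672506808)) catch (np.float64(196.69812430705576), np.float64(-28.606580619033423))
board yaw est 1.3233692878572372
```

View pics/w14.png

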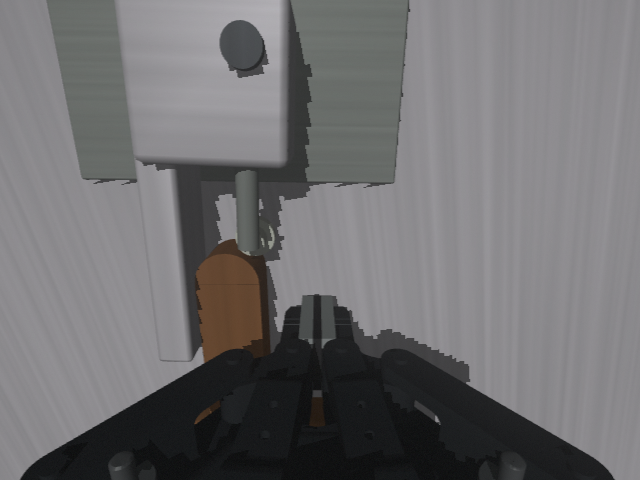

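{"api": "jog_arm", "payload": {
  "increments": "0 -0.2 -0.1 0 0 0 -1; 0 -0.2 -0.1 0 0 0 -1; 0 -0.2 0 0 0 0 -1; 0 -0.2 0 0 0 0 -1; 0 -0.2 0 0 0 0 -1; 0 -0.1 0 0 0 0 -1; 0 -0.1 0 0 0 0 -1; 0 -0.1 0 0 0 0 -1"
}}

```text
clock: 25.35
eef_pos: [549.4, 88.8, 9.3]
tcp_rot: [3.139, -0.001, 1.411]
contact_force: [5.9, -2.2, -1.4]
opening: 0.001
```

{"api": "jog_arm", "payload": {
  "increments": "0 -0.05 0 0 0 0 -1; 0 -0.05 0 0 0 0 -1; 0 -0.05 0 0 0 0 -1; 0 -0.05 0 0 0 0 -1; 0 -0.03 0 0 0 0 -1; 0 -0.03 0 0 0 0 -1; 0 0 0 0 0 0 -1; 0 0 0 0 0 0 -1"
}}

```text
clock: 26.15
eef_pos: [549.0, 89.2, 9.8]
tcp_rot: [3.135, -0.001, 1.411]
contact_force: [9.7, -2.9, -1.9]
opening: 0.001
```

```bash
python3 look.py 15
```

```text
[549.03695153  89.23107007   9.8376032 ] 1.4110881920970972 [ 9.65362458 -2.93223438 -1.86016589] 0.0014206296340637642
in tool-yaw frame (np.float64(195.97297141164293), np.float64(-26.711292480041166)) holder (np.float64(196.32982502570403), np.float64(-23.94782819462661)) catch (np.float64(196.95981031583656), np.float64(-18.048041173839536))
board yaw est 1.3769151088702456
```

View pics/w15.png

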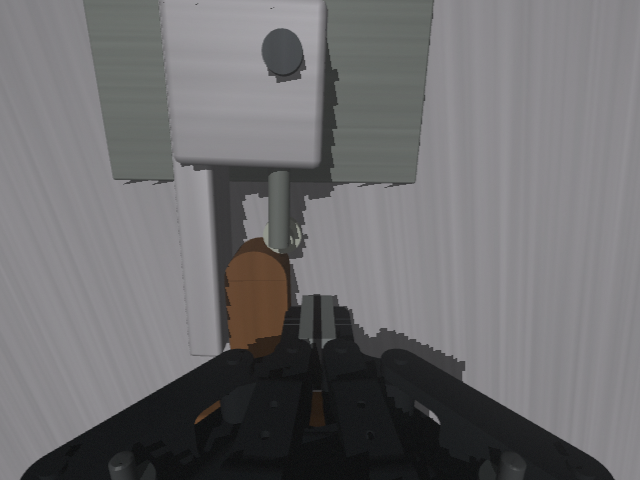

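View pics/s15.png

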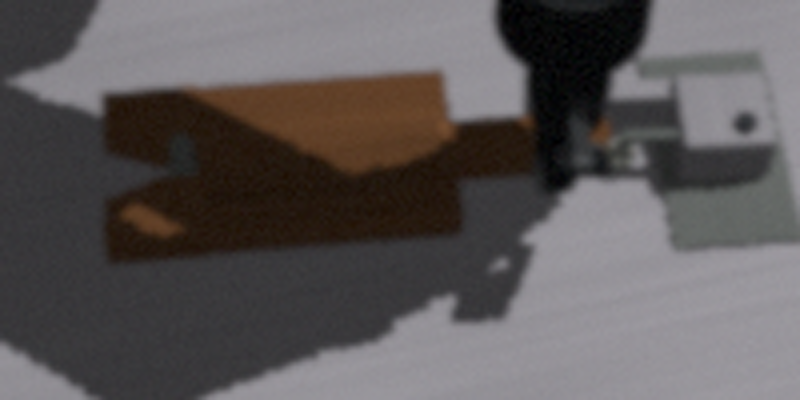

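{"api": "jog_arm", "payload": {
  "increments": "0 0.1 0 0 0 0 -1; 0 0.4 0 0 0 0 -1; 0 1.5 0 0 0 0 -1; 0 2 0 0 0 0 -1; 0 0 -3 0 0 0 -1; 0 0 -4 0 0 0 -1; 0 0 -4 0 0 0 -1; 0 0 -4 0 0 0 -1"
}}

```text
clock: 27.05
eef_pos: [584.0, 82.8, 160.0]
tcp_rot: [-3.139, 0.0, 1.411]
contact_force: [0.9, 0.5, 0.2]
opening: -0.001
```

{"api": "jog_arm", "payload": {
  "increments": "-4 2 -2 0 0 0 -1; -4 2 0 0 0 0 -1; -4 2 0 0 0 0 -1; -2 2 0 0 0 0 -1; 0 0 0 0 0 0 -1; 0 0 0 0 0 0 -1; 0 0 0 0 0 0 -1; 0 0 0 0 0 0 -1"
}}

```text
clock: 27.85
eef_pos: [641.0, -66.9, 178.8]
tcp_rot: [-3.141, -0.0, 1.412]
contact_force: [0.7, 0.2, 0.9]
opening: 0.001
```

```bash
python3 look.py 16
python3 - <<'E'
from rig import r
import cv2
a=r.grab_frame('side')[200:330,240:420,::-1]
cv2.imwrite('pics/d16.png',cv2.resize(a,None,fx=4,fy=4,interpolation=cv2.INTER_CUBIC))
E
```

```text
[641.01201852 -66.87178182 178.79460169] 1.4120581709197642 [0.74261275 0.17715341 0.89536021] 0.0010963290982839399
in tool-yaw frame (np.float64(56.345431317121246), np.float64(-142.39562806845885)) holder (np.float64(58.483179990061245), np.float64(-141.5310573039479)) catch (np.float64(62.702159390833835), np.float64(-139.71314086745656))
board yaw est 0.34902778162459636
```

View pics/w16.png

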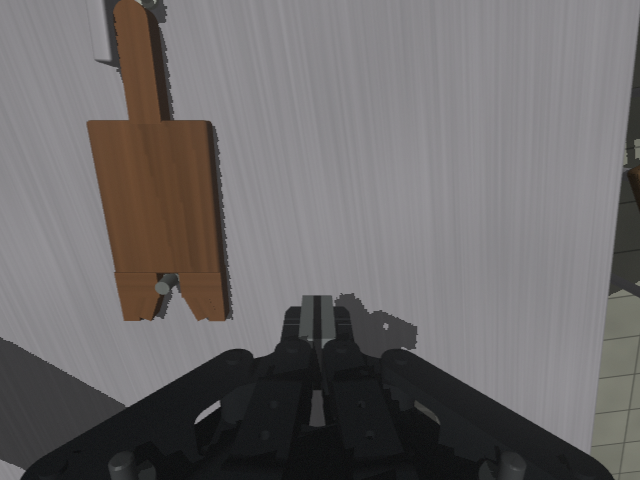

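View pics/s16.png

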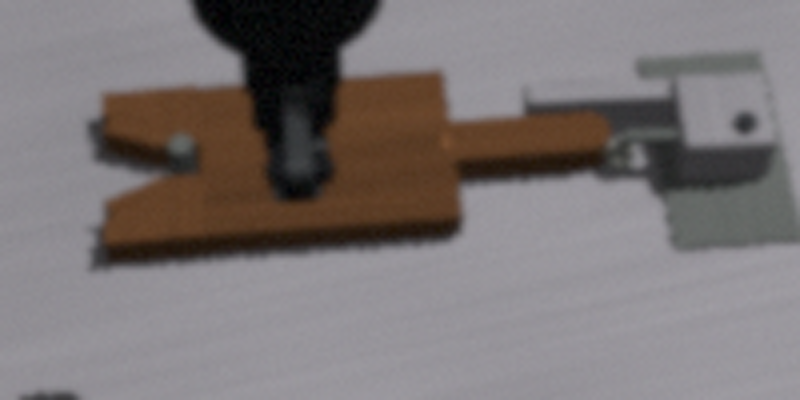

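View pics/d16.png

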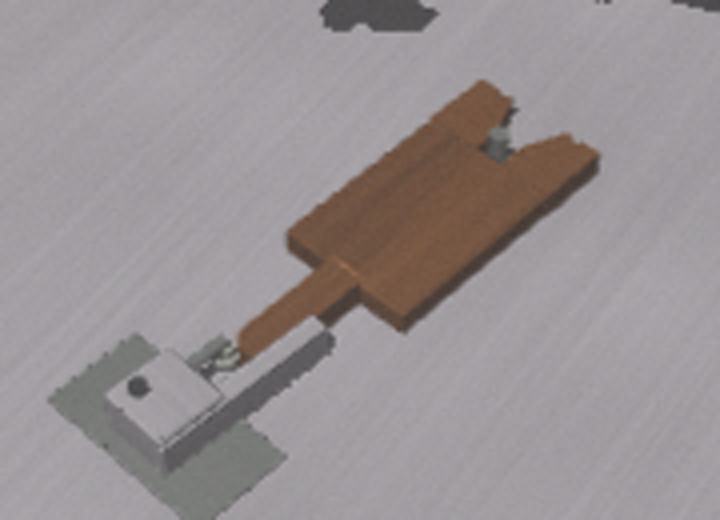

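```bash
python3 -c "
import cv2
a=cv2.imread('pics/w16.png');cv2.imwrite('pics/w16a.png',cv2.resize(a[255:330,105:240],None,fx=5,fy=5,interpolation=cv2.INTER_CUBIC));cv2.imwrite('pics/w16b.png',cv2.resize(a[0:135,75:225],None,fx=4,fy=4,interpolation=cv2.INTER_CUBIC))"
```

```text
(no output)
```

View pics/w16a.png

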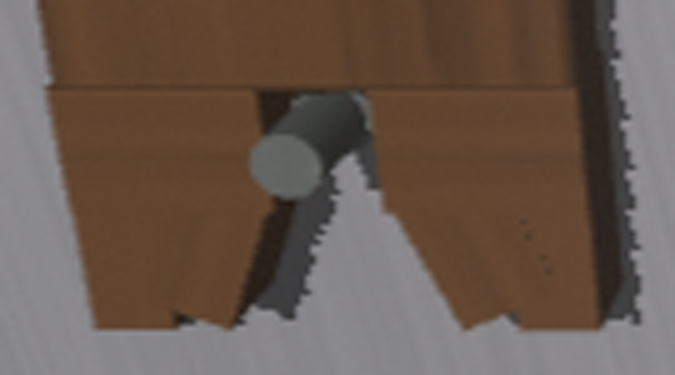

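View pics/w16b.png

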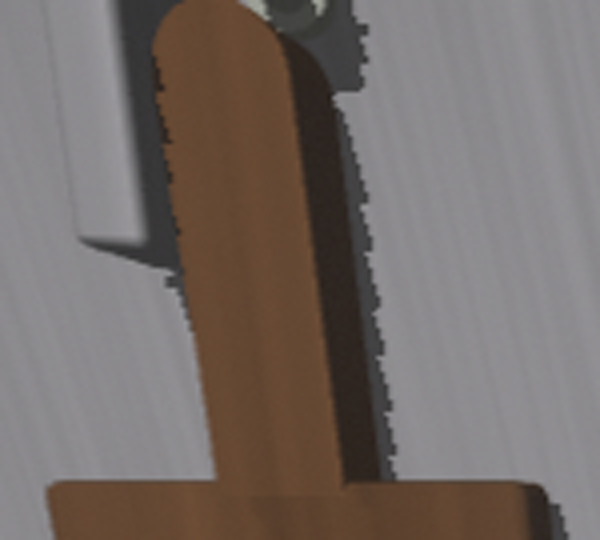

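```bash
cat > fit3.py <<'E'
from h import *
from rig import r
I=r.camera_info('wrist')
fa=lambda u:(np.array(u)+.5)/5-.5+(105,255)
fb=lambda u:(np.array(u)+.5)/4-.5+(75,0)
z=20
BP=[(145,50,z),(145,-50,z),(8,50,z),(8,-50,z),(8,10.5,z),(8,-10.5,z),(-42,50,z),(-42,-50,z),(145,13,z),(145,-13,z)]
bu=np.r_[fb([(47,483),(535,484)]),fa([(48,88),(578,88),(260,90),(368,90),(95,328),(600,327)]),fb([(217,480),(345,486)])]
f=lambda p:(proj(I,T(p,BP))-bu).ravel()
s=least_squares(f,(492,-100,1.39),loss='soft_l1',x_scale=(10,10,.05));b=s.x;print('board',b,np.round(f(b).reshape(-1,2),1).tolist())
P=bp(I,fa((286,166)),34);print('post',P)
c,q=np.cos(b[2]),np.sin(b[2]);d=P[:2]-b[:2];print('post in board frame',c*d[0]+q*d[1],-q*d[0]+c*d[1])
B=lambda uv,z:bp(I,fb(uv),z)
for nm,uv,z in(('stop end face top',(143,240),30),('stop end face bottom',(172,268),5),('handle side @stop end',(180,240),20),('handle side near tip',(155,60),20)):
    P1=B(uv,z);d=P1[:2]-P[:2];print(nm,P1, 'about post in board-yaw frame',c*d[0]+q*d[1],-q*d[0]+c*d[1])
E
python3 fit3.py
```

```text
board [492.91558601 -99.71509686   1.40540967] [[-1.5, -1.3], [-1.5, -0.9], [0.2, 1.2], [0.3, 1.7], [-0.3, 1.0], [0.4, 1.1], [-0.2, -0.1], [-0.0, 0.6], [1.1, -0.3], [0.8, -1.6]]
post [492.45485957 -99.67046743  34.        ]
post in board frame -0.03183066536495482 0.4617872323584344
stop end face top [508.09758396  87.42482204  30.        ] about post in board-yaw frame 187.11765155682727 15.372919242554968
stop end face bottom [499.74987192  87.9565282    5.        ] about post in board-yaw frame 186.26778750997713 23.694261608168944
handle side @stop end [510.23799248  88.84627015  20.        ] about post in board-yaw frame 188.87208712016184 13.495735382121484
handle side near tip [515.75535707 118.71658922  20.        ] about post in board-yaw frame 219.24316316257156 12.971318495597721
```

Run:
```python
from rig import r
import cv2,numpy as np
a=r.grab_frame('scene')[:,:,::-1]; cv2.imwrite('pics/fin.png',a)
s=r.sense();print(s['clock'],s['contact_force'])
b=cv2.imread('pics/scene0.png')
for n,(x,y,w,h) in dict(pot=(465,105,90,85),jug=(505,205,80,75),cup=(165,305,65,65),can=(70,185,85,90)).items():
    print(n,np.abs(a[y:y+h,x:x+w].astype(int)-b[y:y+h,x:x+w]).mean())
```

```text
28.05 [-0.03154045  0.09643108  0.58893699]
pot 12.134684095860566
jug 15.649111111111111
cup 38.60157790927022
can 25.4680174291939
```

View pics/fin.png

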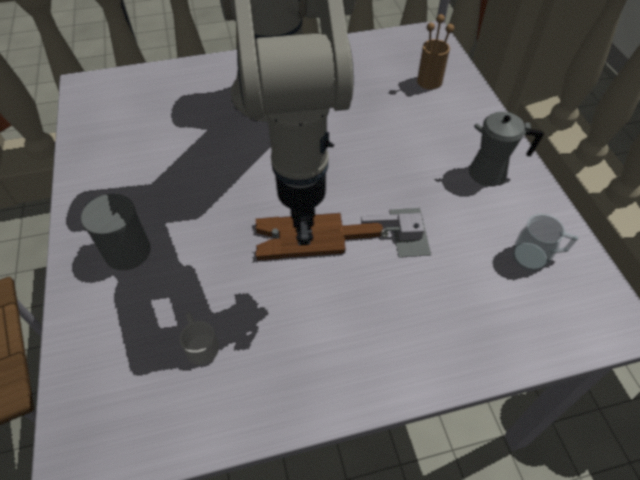

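The final scene shows the board closed along the holder, with the handle at (365,230) behind the roller. The pot, jug, cup and canister are at their starting pixels, and only the arm's shadow has changed. The arm is clear of everything, so I'll hand it in.

```bash
python3 -c "
from rig import r
print(r.sign_off())"
```

```text
the job is handed in; nothing more can be done
None
```

The board is home on its post and snapped shut in the catch, and I handed the job in at about 28 s with the arm clear.

**What I did:** With the jaws part open around the handle but not gripping it, I pushed both shoulders endways about 40 mm, until the force rose to about 9 N and the board stopped. I then shut the fingers and pushed the handle's side near its end. The force peaked at about 9 N before the handle snapped past the roller. A gentle feel push of about 10 N then found the handle rigid. None of my force readings, taken about once per move, passed about 10.5 N.

**Last checks:**
- **On the post:** the last wrist picture puts the post within 0.5 mm of its home place in the board.
- **Closed angle:** the board's yaw measured 1.405 rad, against 1.404 expected. The handle looked the same in the pictures before and after the feel push.
- **Other things on the table:** the pot, jug, cup and canister were at their starting pixels by eye.

**What disagreed:**
- The picture suggests a 1–2 mm gap between stop and handle, where about 1 mm is expected at the stop's end. That is about the measuring error, and the feel push says it is resting on the stop.
- The contact distance at the last push was about 7 mm more than I had assumed. Fingers about 14.5 mm thick, rather than the 7 mm I used, would explain it.
- A simple image difference around the other things was no use, because the arm's shadow had moved over some of them.
- While pushing past the roller, the tool rose slightly and pulled up on the board by about 3 N. I eased the tool down to correct it.

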